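# Find the hidden bar and stand the canister over it

### The arm

A 6-joint arm with a two-finger parallel gripper is mounted at the origin on a cart in front of the work surface, level with it; the furniture and walls round the work are solid. World frame = base frame: x ahead of the robot, y to its left, z up, the work surface at z = 0. Lengths are in m, angles in rad, forces in N, time in s.
With the tool pointing down it reaches from about 0.275 to 0.75 m from the base axis. Payload 10.2 kg.
Tool frame: the origin (TCP) lies at the very end of the fingers, on their centre line; the grasp point (between the pads) lies 19 mm behind it; z points along the fingers, y is the direction in which the jaws open and shut (so a half turn about z gives the same grasp; the last joint's range is limited). The gripper opens to 85 mm and grips with 20 to 120 N. Pads are 22 mm wide; open, the fingers measure 114 mm over their backs; the gripper's body (76 mm by 85 mm) begins 54 mm behind the grasp point. The pads swing forward as they close: fully open they stand 13 mm farther back than shut.
Start: joints at [-1.553, 0.313, 1.498, -0, 1.331, -0.223], TCP at [0.125, -0.51, 0.231] pointing down, gripper open.
Joint ranges: [-2.94, 2.94], [-0.97, 2.17], [0.19, 2.56], [-1.23, 4.37], [0.02, 3.11], [-2.88, 2.88]. Speed limits (rad/s): [2.39, 2.39, 3.01, 3.14, 3.14, 3.14].

### API

Orientations are given as a rotation vector (axis times angle).
In Python, from bench import robot gives the robot as it stands.
- The arm moves only by the tool carry_out, never from a script. Its argument "steps" is a list that holds one entry, the list of rows, each a list of 7 numbers: the shift along the world's x, y, z scaled (see below), then the turn, a rotation vector about the world's x, y, z scaled (see below), then the opening, from -1 (shut) to 1 (fully open), so that 0 is half open. In form: [[[x, y, z, wx, wy, wz, gripper], ...]]. A call has exactly 8 rows; each row shifts and turns the commanded pose from where the row before left it; what a row does not reach is not made up. The controller multiplies each number of a shift by 250 mm and each number of a turn by 180 degrees. A row lasts 1/10 s, in which the tool goes at most 50 mm and 8.59 degrees, less where a joint would pass 70% of its speed; a pose out of reach is approached as far as the arm can. A call with a number of a shift or a turn outside -1 to 1 is refused whole. A call with a gripper value outside its range is refused whole. The fingers move at their own pace and stop on an object; the grip force is fixed at half the most. Time passes only in rows, so rows that do not move let the fingers close, or fill a call up. It gives the time, the measured TCP pose, the force and the opening at its end, in the units of the state.
- robot.sense(): the state, without advancing time (a new reading comes with each control period).
- robot.grab_frame(name): name is "scene" or "top" or "wrist"; returns the picture (384x512x3 uint8, red, green, blue); there is no depth.
- robot.camera_info(name): a dict with "fovy" (degrees; the focal length in pixels is half the picture's height over the tangent of half this angle, whatever the lens; pixels are square), "cx", "cy" (the principal point, pixels), "extrinsics" (4x4, takes a point from world to camera coordinates); the wrist camera has in their place "tool_from_camera" (4x4, takes a point from camera to tool coordinates, whose origin is the TCP and whose axes are the flange's). Camera axes: x right, y down, z forward; pixel columns grow to the right and rows downward; lengths in m; the calibration is good to about 2 mm. A picture is of the moment at which its call begins: read the wrist's pose just before it. camera_info takes no time and is no camera call.
- robot.finish_job(): hands the job in, once; it reports no verdict.
The state is a dict: "clock": time; "joint_pos": joint angles; "joint_velocities": joint speeds; "joint_efforts": joint torques, N m; "eef_pos": TCP position; "tcp_rot": TCP orientation; "force": force on the tool from outside, world axes, zero at the start; "ft_torque": the same for the moment, N m; "grip_width": opening from 0.0 (shut) to 1.0 (fully open).
Only numpy, scipy, OpenCV 4.12 (cv2) and the standard library are available. Lean on these libraries where they do the work, as an engineer would, in place of code of your own. Each camera call takes 0.05 s, during which the arm holds its last target.

### The job

The slatted cover of the cable duct gives way under load except where one hidden cross-bar runs beneath it. With empty fingertips, press lightly along the cover until you feel it stiffen and so find the bar (never press on the cover with more than 25 N), then pick up the black canister with the white lid and set it down gently on the cover over the bar, so that it stands upright and firm. Do not try the canister out on soft slats where it would sink in, do not knock it over, and leave the other things on the bench alone.

Things in the scene. Friction and masses are not known exactly. Their poses are not given: they have to be found in the camera images.
- cover: low aluminium cable duct fixed to the bench, 116 x 324 mm (152 mm over its four screw lugs), covered by 15 loose grey slats side by side. Origin: centre of its underside; x across the duct, y along it, z up. Slat tops lie at z = 45 mm, the rails and end pieces round them at 37 mm
- slats (a point): centre of the slats' tops (45 mm above the duct's underside); y along the row, which runs from y = -150 to +150 mm. Each slat is 90 mm long in x, pitch 20 mm in y, with a flat 5 mm crest and flanks falling 2.8 mm (sliding deeper, a fingertip catches), and sinks by itself on a soft spring (0.2 N to start, then 0.2 N per mm) to a hard stop at 7 mm. On soft slats the canister sinks over 4 mm or leans
- bar_pad (a joint): press-down of the hidden bar's rubber, m (0 unpressed, up to 0.006). The bar, 24 mm wide in y, right across in x, about 2.5 N per mm, touches the underside of the two or three slats above it: these feel stiff at once, and the canister sinks only 1 to 2 mm there. The bar's centre is anywhere from y = -85 to +85 mm of the slats' centre, unseen, new each time
- canister_center (a point): centre (half-way up) of the black plastic canister with a white screw lid, holding a heavy microscope objective; 64 mm high, body 34 mm across up to 46 mm above its foot, lid 36 mm across above that; about 0.35 kg; this point lies 32 mm above its foot; z up along its axis. It stands loose on the bench, left of the duct or behind it
- iodine: brown dropper bottle with black cap, 32 mm across, 86 mm high, loose bystander left of the duct or behind it; origin at the centre of its underside
- eyepiece: black spare eyepiece standing on the bench left of the duct or behind it, 36 mm across, 43 mm high, loose bystander; origin at the centre of its underside
- coverslips: small light-blue box, 27 x 27 x 14 mm, behind the duct, loose bystander; origin at the centre of its underside
Not all that is in view belongs to the job. What is shaped like the part that bears canister_center but red is not meant.

How it is judged:
By the outcome, as a careful person would: the job done as asked, in the order asked, and still so for the second after the job is handed in, with the robot touching nothing.
It also fails if it takes over 72 s, if anything falls off the work surface, if the arm or the gripper's body presses on something with over 40 N, if the wrist force passes 120 N, or if a joint passes its speed limit or range.

## Working session

There is one attempt and no reset: what is moved stays moved. The work goes in short steps, Python scripts to look and compute and a tool call to move; the robot and the scene stay as the last step left them, time stands still between calls to the robot, and variables do not carry over. Pictures are saved under pics/ and viewed, and the job is handed in when it is done.

Besides the shell and the picture viewer there is one more tool, called after ">>>" as a command line: name --argument value ..., lists and objects as JSON in quotes. carry_out: Moves the arm, as the interface text tells. Shifts and turns lie within -1 to 1; 1 stands for 250 mm of shift or 180 degrees of turn. Its arguments: {"type":"object","properties":{"steps":{"type":"array","items":{"type":"array","items":{"type":"array","items":{"type":"number"}}}}},"required":["steps"]}

```bash
ls; mkdir -p pics; python3 - <<'E'
from bench import robot
import cv2
s=robot.sense()
for k,v in s.items(): print(k,v)
for n in ["scene","top","wrist"]:
    im=robot.grab_frame(n); cv2.imwrite(f"pics/{n}0.png",im[:,:,::-1]); print(n,robot.camera_info(n))
E
```

```text
pics
clock 0.0
joint_pos [-1.55342312e+00  3.13466441e-01  1.49843576e+00  3.12315847e-06
  1.33100840e+00 -2.23385441e-01]
joint_velocities [-0.00207961  0.00046223  0.00061011 -0.00054963 -0.00062248  0.0005279 ]
joint_efforts [-3.00705169e-04 -4.12271297e+01 -2.59745908e+01 -2.37553722e-04
  4.17877163e-03  1.71170949e-06]
eef_pos [ 0.1251725  -0.50959405  0.23072716]
tcp_rot [-3.11755640e+00 -3.77111516e-01 -2.17517649e-04]
force [-0.18512592 -0.02177173 -0.16343239]
ft_torque [ 0.05622508 -0.00488069 -0.00920675]
grip_width 0.9955183052830019
scene {'fovy': 46.33413994825857, 'cx': 259.90930958756627, 'cy': 198.73072696731305, 'extrinsics': array([[-0.76878308, -0.63943442,  0.00980803,  0.51135508],
       [-0.5062808 ,  0.59918117, -0.62021099,  0.20439705],
       [ 0.39070747, -0.48177333, -0.78437372,  0.9192682 ],
       [ 0.        ,  0.        ,  0.        ,  1.        ]])}
top {'fovy': 46.98559215053217, 'cx': 244.79677397926767, 'cy': 191.2956004371179, 'extrinsics': array([[ 2.16035623e-02, -9.99762714e-01,  2.79307965e-03,
         1.12815571e-01],
       [-9.86169305e-01, -2.17688532e-02, -1.64305262e-01,
         5.42201774e-01],
       [ 1.64327077e-01,  7.95129554e-04, -9.86405586e-01,
         1.16400437e+00],
       [ 0.00000000e+00,  0.00000000e+00,  0.00000000e+00,
         1.00000000e+00]])}
wrist {'fovy': 69.24967449972208, 'cx': 255.3242392305183, 'cy': 190.257432572492, 'tool_from_camera': array([[-9.67865079e-04, -9.54194311e-01, -2.99186029e-01,
         7.68177694e-02],
       [ 9.99999465e-01, -1.03312415e-03,  5.99514056e-05,
        -3.56988395e-04],
       [-3.66301602e-04, -2.99185811e-01,  9.54194800e-01,
        -1.43429712e-01],
       [ 0.00000000e+00,  0.00000000e+00,  0.00000000e+00,
         1.00000000e+00]])}
```

View pics/scene0.png

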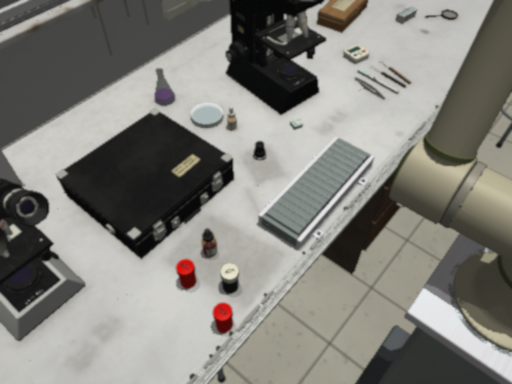

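View pics/top0.png

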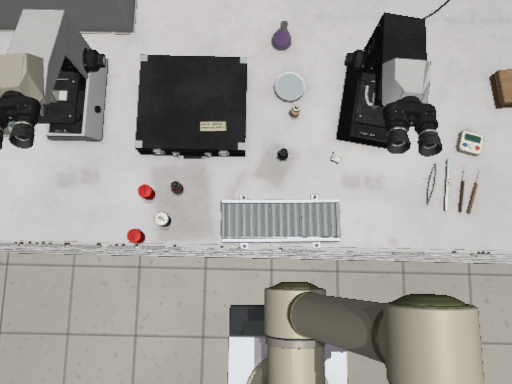

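View pics/wrist0.png

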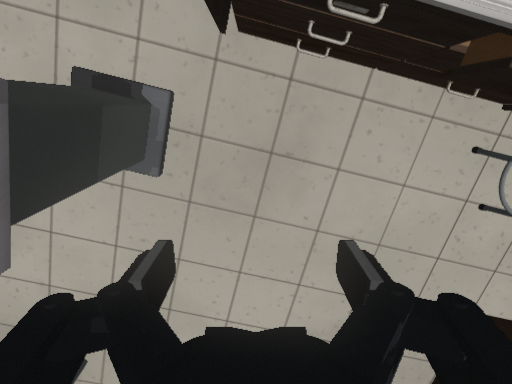

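Scene: the duct lies lengthwise along world y, at top (280,221) / scene (318,190). Things that could be taken for the canister:
- white-lidded black canister at top (162,219) / scene (230,277)
- red ones at top (146,191) and (135,236)
- black eyepiece at top (282,155)
- iodine bottle at top (177,187)

The description fits the white-lidded one. I'll check it in a crop and measure.

```bash
cat > h.py <<'E'
import numpy as np, cv2
from bench import robot
from scipy.spatial.transform import Rotation as R
def cam(n,state=None):
    i=robot.camera_info(n); f=192/np.tan(np.radians(i['fovy'])/2)
    if 'extrinsics' in i: E=np.linalg.inv(i['extrinsics'])
    else:
        T=np.eye(4);T[:3,:3]=R.from_rotvec(state['tcp_rot']).as_matrix();T[:3,3]=state['eef_pos'];E=T@i['tool_from_camera']
    return f,i['cx'],i['cy'],E
def ray(c,u,v):
    f,cx,cy,E=c; d=E[:3,:3]@np.array([(u-cx)/f,(v-cy)/f,1]); return E[:3,3],d/np.linalg.norm(d)
def plane(c,u,v,z):
    o,d=ray(c,u,v); return o+d*(z-o[2])/d[2]
def proj(c,p):
    f,cx,cy,E=c; q=np.linalg.inv(E)@np.append(p,1); return cx+f*q[0]/q[2],cy+f*q[1]/q[2]
def tri(*rs):
    A=np.zeros((3,3));b=np.zeros(3)
    for o,d in rs:
        P=np.eye(3)-np.outer(d,d);A+=P;b+=P@o
    x=np.linalg.solve(A,b); return x,[np.linalg.norm((np.eye(3)-np.outer(d,d))@(x-o)) for o,d in rs]
E
python3 - <<'E'
from h import *
t=cv2.imread('pics/top0.png');s=cv2.imread('pics/scene0.png')
a=cv2.resize(t[170:260,110:360],None,fx=3.1,fy=3.1,interpolation=cv2.INTER_CUBIC)
b=cv2.resize(s[225:345,150:300],None,fx=4,fy=4,interpolation=cv2.INTER_CUBIC)
cv2.imwrite('pics/ct.png',a);cv2.imwrite('pics/cs.png',b)
# lid
res=[]
for n,im,(x0,x1,y0,y1) in(('top',t,(150,175,205,230)),('scene',s,(215,245,258,298))):
    c=im[y0:y1,x0:x1].astype(int); hsv=cv2.cvtColor(im[y0:y1,x0:x1],cv2.COLOR_BGR2HSV)
    print(n); print(c.sum(2)//3)
E
```

```text
top
[[198 197 196 192 190 188 184 183 181 181 181 181 180 179 179 178 178 179
  179 178 178 178 178 176 175]
 [199 199 197 194 192 188 185 183 181 180 179 180 181 180 179 179 180 182
  181 181 180 178 177 175 174]
 [200 199 197 195 192 189 186 183 181 179 179 179 180 180 180 181 182 182
  181 181 180 178 176 175 174]
 [200 200 198 195 193 190 186 183 182 179 179 180 181 181 182 182 182 182
  181 179 179 179 177 176 175]
 [199 199 197 195 193 190 186 184 182 181 181 181 182 182 182 182 182 181
  180 179 178 178 178 176 177]
 [198 198 196 194 193 190 187 184 182 183 182 182 182 182 181 181 181 181
  179 178 178 179 178 178 178]
 [198 197 195 193 192 190 188 185 177 178 185 184 181 176 174 177 178 179
  178 176 176 178 181 180 180]
 [197 196 195 194 192 191 188 185 169 168 197 196 187 165 164 168 177 179
  177 176 176 176 181 182 180]
 [198 196 195 194 193 191 190 190 211 215 216 216 217 216 208 171 163 168
  174 175 174 174 180 182 180]
 [199 197 196 194 192 189 196 209 214 216 218 219 219 219 220 221 176 116
  161 175 175 175 178 180 179]
 [199 198 195 193 189 185 202 213 215 210 212 
[... 1027 characters left out ...]
94 191 188 163 146 137 142 116  78  61  54  44  47
   85 144 159 177 184 183 180]
 [201 200 197 196 195 192 190 189 186 170 148 142 111  89  91  93  93 109
  149 159 162 176 181 181 180]
 [200 198 197 195 194 192 189 187 184 170 164 163 161 158 157 157 158 159
  160 163 175 179 178 177 178]
 [200 198 196 195 193 191 189 186 184 173 165 163 160 156 155 156 158 159
  160 175 180 178 176 176 177]
 [200 198 197 195 193 191 189 187 186 185 174 167 164 159 156 156 158 158
  162 175 180 177 176 176 176]]
scene
[[146 150 156 ... 172 172 172]
 [156 161 164 ... 171 171 171]
 [165 167 167 ... 172 171 170]
 ...
 [190 188 187 ... 171 172 172]
 [193 191 190 ... 172 172 173]
 [195 193 191 ... 172 173 173]]
```

View pics/ct.png

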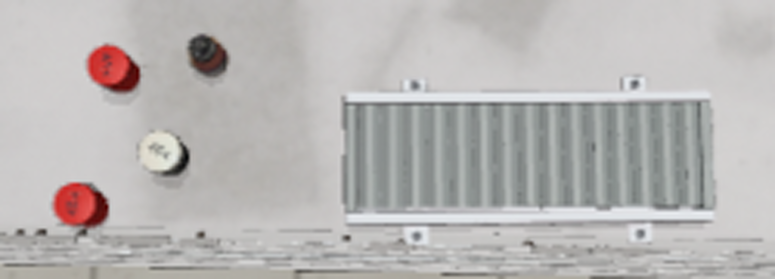

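View pics/cs.png

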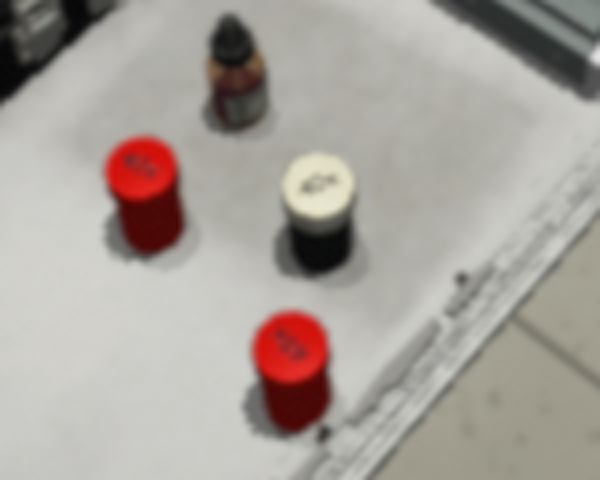

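```bash
python3 - <<'E'
from h import *
t=cv2.imread('pics/top0.png');s=cv2.imread('pics/scene0.png')
cv2.imwrite('pics/cd.png',cv2.resize(s[125:255,250:390],None,fx=4.5,fy=4.5,interpolation=cv2.INTER_CUBIC))
cv2.imwrite('pics/cd2.png',cv2.resize(t[190:255,210:350],None,fx=5.5,fy=5.5,interpolation=cv2.INTER_CUBIC))
T=cam('top');S=cam('scene')
print(tri(ray(T,161,218.4),ray(S,229.4,270.4)))
for z in(0.064,): print(plane(T,161,218.4,z),plane(S,229.4,270.4,z))
E
```

```text
(array([0.4575164 , 0.34578407, 0.06348968]), [np.float64(0.0009438338689812742), np.float64(0.0009438338689812848)])
[0.4583008  0.34615783 0.064     ] [0.45642081 0.34560662 0.064     ]
```

View pics/cd.png

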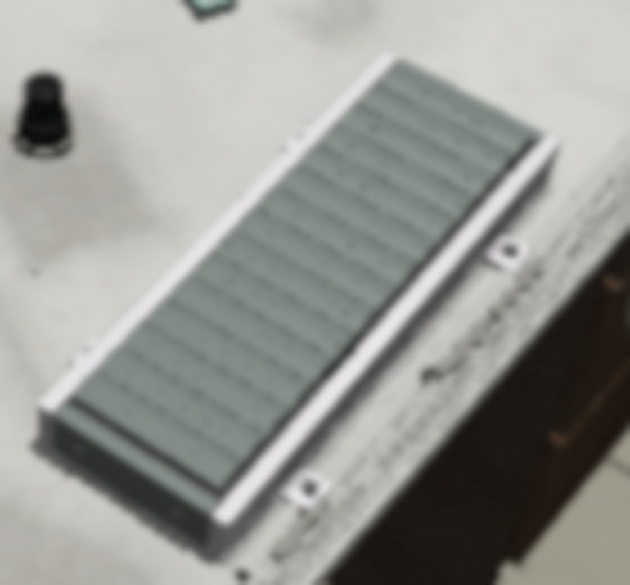

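View pics/cd2.png

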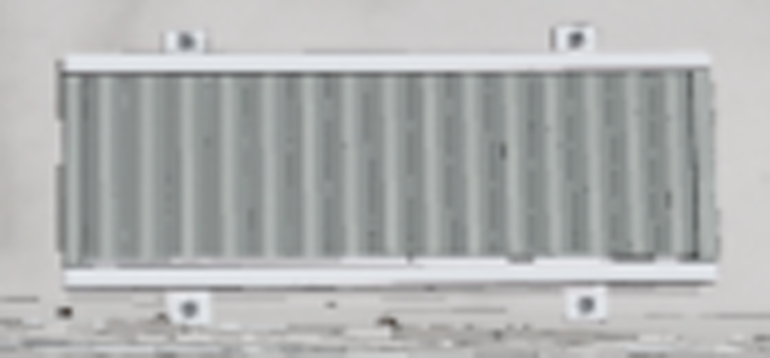

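```bash
python3 - <<'E'
from h import *
T=cam('top');S=cam('scene')
tc=dict(TL=(64,55),TR=(711,54),BL=(64,285),BR=(716,281))
sc=dict(TL=(43,407),BL=(215,520),TR=(392,57),BR=(556,136))
P={}
for k in tc:
    u=[a/5.5+o-.4 for a,o in zip(tc[k],(210,190))];w=[a/4.5+o-.4 for a,o in zip(sc[k],(250,125))]
    x,r=tri(ray(T,*u),ray(S,*w)); P[k]=plane(T,*u,.037)
    print(k,x.round(4),np.round(r,4),P[k].round(4),plane(S,*w,.037).round(4))
for a,b in(('TL','TR'),('BL','BR')): d=P[a]-P[b];print(np.linalg.norm(d),np.degrees(np.arctan2(-d[0],d[1])))
for a,b in(('TL','BL'),('TR','BR')): d=P[a]-P[b];print(np.linalg.norm(d),np.degrees(np.arctan2(d[1],d[0])))
print(sum(P.values())/4)
E
```

```text
TL [0.5147 0.1879 0.0332] [0.0025 0.0025] [0.5164 0.1888 0.037 ] [0.5105 0.1891 0.037 ]
TR [ 0.5228 -0.1369  0.0292] [0.0025 0.0025] [ 0.524  -0.1342  0.037 ] [ 0.5168 -0.1302  0.037 ]
BL [0.4041 0.1862 0.036 ] [0.002 0.002] [0.4022 0.1853 0.037 ] [0.4056 0.1875 0.037 ]
BR [ 0.4113 -0.1345  0.0394] [0.0004 0.0004] [ 0.4111 -0.1352  0.037 ] [ 0.4125 -0.1367  0.037 ]
0.3231211877103064 1.3509781986566114
0.3206356442690942 1.5960389242589545
0.11421641339398905 1.739932245059899
0.11285539294317759 0.48120707986214206
[0.46341434 0.02617172 0.037     ]
```

The crop confirms the choice: white lid, black body, at scene (230,271). It triangulates to (0.457, 0.346) with its top at 63.5 mm. The duct centre is about (0.463, 0.026), with a yaw of about +1.4°. I'll move above the duct with the fingers closing.

>>> carry_out --steps '[[[0.1, 0.13, 0, 0, 0, -0.005, -1], [0.1, 0.13, 0, 0, 0, -0.005, -1], [0.1, 0.13, 0, 0, 0, -0.005, -1], [0.1, 0.13, 0, 0, 0, -0.005, -1], [0.1, 0.13, 0, 0, 0, -0.005, -1], [0.1, 0.13, 0, 0, 0, -0.005, -1], [0.1, 0.13, 0, 0, 0, -0.005, -1], [0.1, 0.13, 0, 0, 0, -0.005, -1]]]'

```text
clock: 0.95
eef_pos: [0.3258, -0.2483, 0.2313]
tcp_rot: [3.136, 0.179, 0.0]
force: [0.0, -0.3, -0.3]
grip_width: 0.003
```

>>> carry_out --steps '[[[0.1, 0.14, 0, 0, 0, -0.005, -1], [0.1, 0.14, 0, 0, 0, -0.005, -1], [0.1, 0.14, 0, 0, 0, -0.005, -1], [0.1, 0.14, 0, 0, 0, -0.005, -1], [0.08, 0.13, 0, 0, 0, -0.005, -1], [0.08, 0.13, 0, 0, 0, -0.004, -1], [0, 0, 0, 0, 0, 0, -1], [0, 0, 0, 0, 0, 0, -1]]]'

```text
clock: 1.75
eef_pos: [0.4651, -0.0445, 0.231]
tcp_rot: [-3.141, -0.04, 0.001]
force: [0.3, 0.6, -0.5]
grip_width: 0.007
```

```bash
python3 - <<'E'
from h import *
s=robot.sense(); im=robot.grab_frame('wrist'); cv2.imwrite('pics/w1.png',im[:,:,::-1])
np.save('w1.npy',np.r_[s['eef_pos'],s['tcp_rot']])
for k in('clock','eef_pos','tcp_rot','force','grip_width','joint_pos'): print(k,s[k])
M=R.from_rotvec(s['tcp_rot']).as_matrix(); print(M.round(4))
E
```

```text
clock 1.75
eef_pos [ 0.46509895 -0.04446035  0.23098465]
tcp_rot [-3.14127742e+00 -4.04956888e-02  1.25873513e-03]
force [ 0.29954497  0.56567177 -0.45384672]
grip_width 0.00654655655826284
joint_pos [-3.46737674e-01  1.85842657e-01  1.66232989e+00 -2.40645260e-04
  1.29418919e+00  1.19834295e+00]
[[ 9.997e-01  2.580e-02 -8.000e-04]
 [ 2.580e-02 -9.997e-01  0.000e+00]
 [-8.000e-04 -1.000e-04 -1.000e+00]]
```

View pics/w1.png

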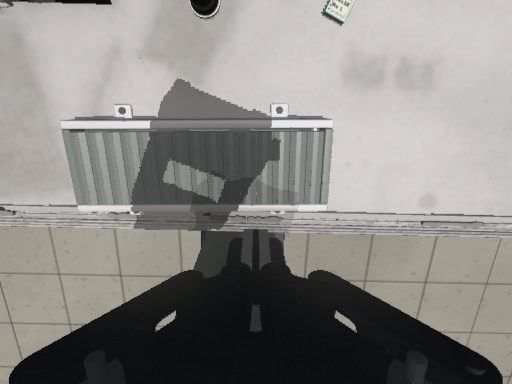

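```bash
python3 - <<'E'
from h import *
p=np.load('w1.npy'); W=cam('wrist',dict(eef_pos=p[:3],tcp_rot=p[3:]))
for k,u in dict(TL=(62,121),TR=(332,120),BL=(77,211),BR=(328,210)).items(): print(k,plane(W,*u,.037).round(4))
im=cv2.imread('pics/w1.png')
cv2.imwrite('pics/w1c.png',cv2.resize(im[95:240,50:345],None,fx=2.7,fy=2.7,interpolation=cv2.INTER_CUBIC))
T=cam('top')
for n,u in dict(red1=(145,190),red2=(134,235),iod=(176,186)).items(): print(n,plane(T,*u,.064 if n[0]=='r' else .086).round(3))
E
```

```text
TL [0.5159 0.1852 0.037 ]
TR [ 0.5249 -0.133   0.037 ]
BL [0.4019 0.1866 0.037 ]
BR [ 0.4113 -0.14    0.037 ]
red1 [0.534 0.393 0.064]
red2 [0.413 0.415 0.064]
iod [0.543 0.307 0.086]
```

View pics/w1c.png

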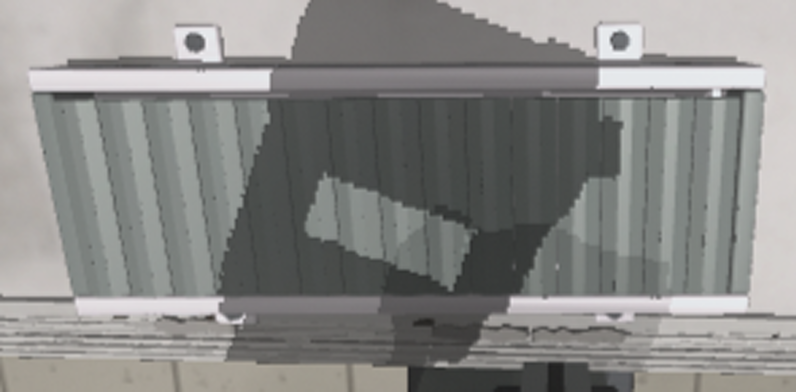

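>>> carry_out --steps '[[[0, -0.04, -0.16, 0, 0, 0, -1], [0, 0, -0.16, 0, 0, 0, -1], [0, 0, -0.16, 0, 0, 0, -1], [0, 0, -0.14, 0, 0, 0, -1], [0, 0, -0.06, 0, 0, 0, -1], [0, 0, -0.024, 0, 0, 0, -1], [0, 0, 0, 0, 0, 0, -1], [0, 0, 0, 0, 0, 0, -1]]]'

```text
clock: 2.6
eef_pos: [0.4657, -0.0555, 0.0563]
tcp_rot: [3.141, 0.037, 0.003]
force: [-0.3, 1.0, 0.7]
grip_width: -0.0
```

>>> carry_out --steps '[[[0, 0, -0.004, 0, 0, 0, -1], [0, 0, -0.004, 0, 0, 0, -1], [0, 0, -0.004, 0, 0, 0, -1], [0, 0, -0.004, 0, 0, 0, -1], [0, 0, -0.004, 0, 0, 0, -1], [0, 0, -0.004, 0, 0, 0, -1], [0, 0, 0, 0, 0, 0, -1], [0, 0, 0, 0, 0, 0, -1]]]'

```text
clock: 3.4
eef_pos: [0.4652, -0.0549, 0.0493]
tcp_rot: [-3.141, -0.038, 0.0]
force: [0.1, 0.2, 0.8]
grip_width: -0.003
```

```bash
python3 - <<'E'
from h import *
s=robot.sense(); im=robot.grab_frame('wrist'); cv2.imwrite('pics/w2.png',im[:,:,::-1])
np.save('w2.npy',np.r_[s['eef_pos'],s['tcp_rot']])
for k in('clock','eef_pos','force'): print(k,s[k])
E
```

```text
clock 3.4
eef_pos [ 0.46518871 -0.05486974  0.04926628]
force [0.09200898 0.18935136 0.81920943]
```

View pics/w2.png

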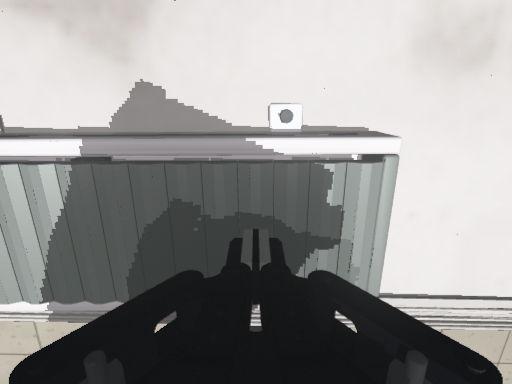

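>>> carry_out --steps '[[[0, 0, -0.008, 0, 0, 0, -1], [0, 0, -0.008, 0, 0, 0, -1], [0, 0, -0.005, 0, 0, 0, -1], [0, 0, -0.004, 0, 0, 0, -1], [0, 0, -0.004, 0, 0, 0, -1], [0, 0, 0, 0, 0, 0, -1], [0, 0, 0, 0, 0, 0, -1], [0, 0, 0, 0, 0, 0, -1]]]'

```text
clock: 4.25
eef_pos: [0.4652, -0.0549, 0.0421]
tcp_rot: [3.141, 0.038, -0.0]
force: [-0.5, 0.2, 1.4]
grip_width: -0.002
```

>>> carry_out --steps '[[[0, 0, 0.04, 0, 0, 0, -1], [-0.002, 0.08, 0, 0, 0, 0, -1], [-0.002, 0.08, 0, 0, 0, 0, -1], [0, 0, -0.024, 0, 0, 0, -1], [0, 0, -0.008, 0, 0, 0, -1], [0, 0, -0.008, 0, 0, 0, -1], [0, 0, 0, 0, 0, 0, -1], [0, 0, 0, 0, 0, 0, -1]]]'

```text
clock: 5.05
eef_pos: [0.4643, -0.0154, 0.0421]
tcp_rot: [3.141, 0.037, -0.0]
force: [-0.2, -0.8, 0.8]
grip_width: -0.004
```

>>> carry_out --steps '[[[0, 0, 0.04, 0, 0, 0, -1], [-0.002, 0.08, 0, 0, 0, 0, -1], [-0.002, 0.08, 0, 0, 0, 0, -1], [0, 0, -0.024, 0, 0, 0, -1], [0, 0, -0.008, 0, 0, 0, -1], [0, 0, -0.008, 0, 0, 0, -1], [0, 0, 0, 0, 0, 0, -1], [0, 0, 0, 0, 0, 0, -1]]]'

```text
clock: 5.85
eef_pos: [0.4633, 0.0246, 0.0421]
tcp_rot: [3.141, 0.037, -0.0]
force: [-0.6, -0.7, 0.3]
grip_width: 0.0
```

>>> carry_out --steps '[[[0, 0, 0.04, 0, 0, 0, -1], [-0.002, 0.08, 0, 0, 0, 0, -1], [-0.002, 0.08, 0, 0, 0, 0, -1], [0, 0, -0.024, 0, 0, 0, -1], [0, 0, -0.008, 0, 0, 0, -1], [0, 0, -0.008, 0, 0, 0, -1], [0, 0, 0, 0, 0, 0, -1], [0, 0, 0, 0, 0, 0, -1]]]'

```text
clock: 6.65
eef_pos: [0.4622, 0.0649, 0.0424]
tcp_rot: [-3.141, -0.036, 0.0]
force: [-2.6, 4.6, 6.8]
grip_width: -0.006
```

>>> carry_out --steps '[[[0, 0, 0.04, 0, 0, 0, -1], [-0.002, 0.08, 0, 0, 0, 0, -1], [-0.002, 0.08, 0, 0, 0, 0, -1], [0, 0, -0.024, 0, 0, 0, -1], [0, 0, -0.008, 0, 0, 0, -1], [0, 0, -0.008, 0, 0, 0, -1], [0, 0, 0, 0, 0, 0, -1], [0, 0, 0, 0, 0, 0, -1]]]'

```text
clock: 7.45
eef_pos: [0.4613, 0.1046, 0.0421]
tcp_rot: [3.141, 0.037, -0.0]
force: [-0.4, -0.7, 0.9]
grip_width: 0.003
```

>>> carry_out --steps '[[[0, 0, 0.04, 0, 0, 0, -1], [0.002, -0.08, 0, 0, 0, 0, -1], [0, 0, 0, 0, 0, 0, -1], [0, 0, -0.024, 0, 0, 0, -1], [0, 0, -0.008, 0, 0, 0, -1], [0, 0, -0.008, 0, 0, 0, -1], [0, 0, 0, 0, 0, 0, -1], [0, 0, 0, 0, 0, 0, -1]]]'

```text
clock: 8.25
eef_pos: [0.4616, 0.0854, 0.042]
tcp_rot: [-3.141, -0.038, 0.001]
force: [-0.2, 0.3, 0.6]
grip_width: 0.001
```

>>> carry_out --steps '[[[0, 0, 0.04, 0, 0, 0, -1], [0.002, -0.08, 0, 0, 0, 0, -1], [0.002, -0.08, 0, 0, 0, 0, -1], [0, 0, -0.024, 0, 0, 0, -1], [0, 0, -0.008, 0, 0, 0, -1], [0, 0, -0.008, 0, 0, 0, -1], [0, 0, 0, 0, 0, 0, -1], [0, 0, 0, 0, 0, 0, -1]]]'

```text
clock: 9.05
eef_pos: [0.4628, 0.0454, 0.0425]
tcp_rot: [3.14, 0.04, 0.0]
force: [-1.3, -5.2, 7.0]
grip_width: -0.004
```

```bash
python3 - <<'E'
from h import *
p=np.load('w1.npy'); W=cam('wrist',dict(eef_pos=p[:3],tcp_rot=p[3:]))
im=cv2.imread('pics/w1.png',0).astype(np.float32)
yaw=np.radians(1.5); ex=np.array([np.cos(yaw),np.sin(yaw),0]); ey=np.array([-np.sin(yaw),np.cos(yaw),0]); c=np.array([.4635,.0255,.0435])
ys=np.arange(-.155,.156,.001)
for xs in [(.034,.042),(.02,.03)]:
    a=[]
    for y in ys:
        v=[]
        for x in np.linspace(*xs,6):
            u=proj(W,c+ex*x+ey*y); v.append(cv2.getRectSubPix(im,(1,1),u)[0,0])
        a.append(np.mean(v))
    a=np.array(a); d=a-np.convolve(np.pad(a,5,'edge'),np.ones(11)/11,'valid')
    m=[(round(ys[i]*1000),round(float(d[i]),1)) for i in range(2,len(a)-2) if d[i]==d[i-3:i+4].min() and d[i]<-2]
    print(m)
E
```

```text
Traceback (most recent call last):
ValueError: zero-size array to reduction operation minimum which has no identity
```

```bash
python3 - <<'E'
from h import *
p=np.load('w1.npy'); W=cam('wrist',dict(eef_pos=p[:3],tcp_rot=p[3:]))
im=cv2.imread('pics/w1.png',0).astype(np.float32)
yaw=np.radians(1.5); ex=np.array([np.cos(yaw),np.sin(yaw),0]); ey=np.array([-np.sin(yaw),np.cos(yaw),0]); c=np.array([.4635,.0255,.0425])
ys=np.arange(-.155,.156,.001)
for xs in [(.034,.042),(.02,.03)]:
    a=np.array([np.mean([cv2.getRectSubPix(im,(1,1),tuple(map(float,proj(W,c+ex*x+ey*y))))[0,0] for x in np.linspace(*xs,6)]) for y in ys])
    d=a-np.convolve(np.pad(a,5,'edge'),np.ones(11)/11,'valid')
    print([(round(ys[i]*1000),round(float(d[i]),1)) for i in range(4,len(a)-4) if d[i]==d[i-3:i+4].min() and d[i]<-2])
E
```

```text
[(-151, -42.1), (-145, -9.3), (-137, -11.3), (-131, -12.6), (-125, -10.4), (-116, -11.7), (-111, -14.6), (-105, -10.1), (-96, -10.2), (-87, -10.1), (-75, -3.2), (-64, -3.0), (-55, -2.3), (-50, -2.5), (-44, -2.6), (-36, -2.2), (-30, -5.8), (-23, -3.1), (-16, -2.0), (-10, -6.0), (10, -5.4), (30, -6.2), (54, -18.7), (70, -20.5), (79, -5.1), (90, -19.7), (100, -7.2), (110, -18.8), (120, -6.9), (130, -22.4), (141, -7.5), (146, -5.0)]
[(-151, -37.7), (-145, -8.5), (-137, -11.8), (-130, -19.1), (-124, -10.8), (-116, -11.9), (-110, -17.2), (-104, -13.3), (-97, -28.2), (-84, -2.7), (-75, -2.9), (-64, -2.6), (-50, -3.6), (-44, -2.2), (-36, -2.0), (-30, -6.1), (-10, -4.7), (10, -5.2), (30, -5.6), (50, -5.1), (59, -13.8), (70, -22.0), (80, -3.5), (90, -21.6), (100, -5.9), (110, -18.0), (120, -7.2), (130, -22.7), (140, -8.1), (149, -5.0)]
```

k=+1 and k=+2 (local y of 20 and 40 mm) are stiff at about 7 N; all the others probed are soft. The wrist image puts the slat gaps at local 10 + 20k mm, which confirms the alignment. So the bar centre is at about 30 ± 8 mm, and the target is world (0.4627, 0.0555). Next is the canister.

>>> carry_out --steps '[[[0, 0, 0.16, 0, 0, 0, -1], [0, 0.1, 0.16, 0, 0, 0, -1], [0, 0.12, 0.14, 0, 0, 0, 1], [0, 0.15, 0.1, 0, 0, 0, 1], [0, 0.18, 0.04, 0, 0, 0, 1], [0, 0.18, 0, 0, 0, 0, 1], [-0.01, 0.18, 0, 0, 0, 0, 1], [-0.01, 0.18, 0, 0, 0, 0, 1]]]'

```text
clock: 9.85
eef_pos: [0.4566, 0.3203, 0.192]
tcp_rot: [-3.141, -0.039, 0.001]
force: [1.0, -0.4, -1.4]
grip_width: 0.994
```

>>> carry_out --steps '[[[0, 0.1, 0, 0, 0, 0, 1], [0, 0.012, 0, 0, 0, 0, 1], [0, 0, 0, 0, 0, 0, 1], [0, 0, 0, 0, 0, 0, 1], [0, 0, 0, 0, 0, 0, 1], [0, 0, 0, 0, 0, 0, 1], [0, 0, 0, 0, 0, 0, 1], [0, 0, 0, 0, 0, 0, 1]]]'

```text
clock: 10.65
eef_pos: [0.4578, 0.3454, 0.1921]
tcp_rot: [-3.141, -0.037, -0.0]
force: [-0.4, -0.5, -0.1]
grip_width: 1.003
```

```bash
python3 - <<'E'
from h import *
s=robot.sense(); im=robot.grab_frame('wrist'); cv2.imwrite('pics/w3.png',im[:,:,::-1])
np.save('w3.npy',np.r_[s['eef_pos'],s['tcp_rot']])
for k in('clock','eef_pos','force','grip_width'): print(k,s[k])
W=cam('wrist',s); print(proj(W,np.array([.4575,.3458,.0635])))
E
```

```text
clock 10.65
eef_pos [0.45782018 0.34536414 0.19212504]
force [-0.3903032  -0.5240165  -0.05193189]
grip_width 1.0032742250979731
(np.float64(255.28693072446373), np.float64(182.53906253965923))
```

View pics/w3.png

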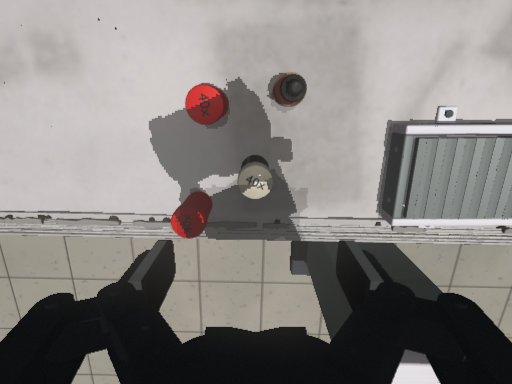

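The close view shows the lid centre at (256,182), against a predicted (255.3,182.5), so it agrees. The fingers clear the red canister at (190,215). Descending.

>>> carry_out --steps '[[[0, 0, -0.14, 0, 0, 0, 1], [0, 0, -0.16, 0, 0, 0, 1], [0, 0, -0.16, 0, 0, 0, 1], [0, 0, -0.14, 0, 0, 0, 1], [0, 0, -0.08, 0, 0, 0, 1], [0, 0, -0.056, 0, 0, 0, 1], [0, 0, 0, 0, 0, 0, 1], [0, 0, 0, 0, 0, 0, 1]]]'

```text
clock: 11.5
eef_pos: [0.4582, 0.3459, 0.0089]
tcp_rot: [-3.141, -0.038, -0.002]
force: [-0.5, 0.6, 0.8]
grip_width: 1.0
```

```bash
python3 - <<'E'
from h import *
s=robot.sense(); im=robot.grab_frame('wrist'); cv2.imwrite('pics/w4.png',im[:,:,::-1])
for k in('clock','eef_pos','force','grip_width'): print(k,s[k])
E
```

```text
clock 11.5
eef_pos [0.4582417  0.34591388 0.00894088]
force [-0.49013132  0.55196972  0.79264989]
grip_width 1.0000174837418405
```

View pics/w4.png

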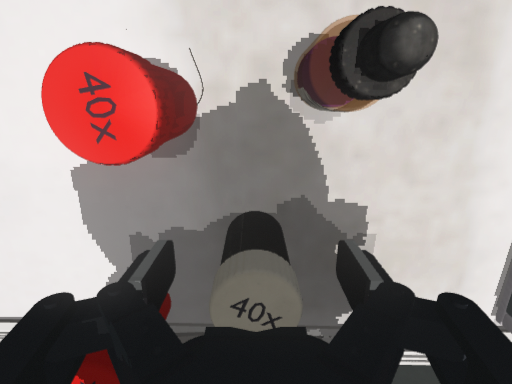

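The canister sits centred between the pads (lid at about (256,290)), and the red one at lower left is clear. Closing.

>>> carry_out --steps '[[[0, 0, 0, 0, 0, 0, -1], [0, 0, 0, 0, 0, 0, -1], [0, 0, 0, 0, 0, 0, -1], [0, 0, 0, 0, 0, 0, -1], [0, 0, 0, 0, 0, 0, -1], [0, 0, 0, 0, 0, 0, -1], [0, 0, 0, 0, 0, 0, -1], [0, 0, 0, 0, 0, 0, -1]]]'

```text
clock: 12.35
eef_pos: [0.4579, 0.3458, 0.0086]
tcp_rot: [-3.141, -0.038, -0.001]
force: [-2.4, -0.1, 5.5]
grip_width: 0.386
```

>>> carry_out --steps '[[[0, 0, 0.01, 0, 0, 0, -1], [0, 0, 0.02, 0, 0, 0, -1], [0, 0, 0.05, 0, 0, 0, -1], [0, 0, 0.08, 0, 0, 0, -1], [0, 0, 0.1, 0, 0, 0, -1], [0, 0, 0.1, 0, 0, 0, -1], [0, 0, 0.08, 0, 0, 0, -1], [0, 0, 0.04, 0, 0, 0, -1]]]'

```text
clock: 13.15
eef_pos: [0.4582, 0.3459, 0.1305]
tcp_rot: [-3.14, -0.038, -0.004]
force: [0.6, -0.1, -3.6]
grip_width: 0.383
```

```bash
python3 - <<'E'
from h import *
s=robot.sense(); im=robot.grab_frame('wrist'); cv2.imwrite('pics/w5.png',im[:,:,::-1])
im=robot.grab_frame('scene'); cv2.imwrite('pics/s5.png',cv2.resize(im[130:330,150:360,::-1],None,fx=3,fy=3,interpolation=cv2.INTER_CUBIC))
for k in('clock','eef_pos','force','grip_width','tcp_rot'): print(k,s[k])
E
```

```text
clock 13.15
eef_pos [0.45820907 0.34591548 0.13052952]
force [ 0.60810484 -0.1067453  -3.63360555]
grip_width 0.3828574472384453
tcp_rot [-3.14007931 -0.03779804 -0.00441734]
```

View pics/w5.png

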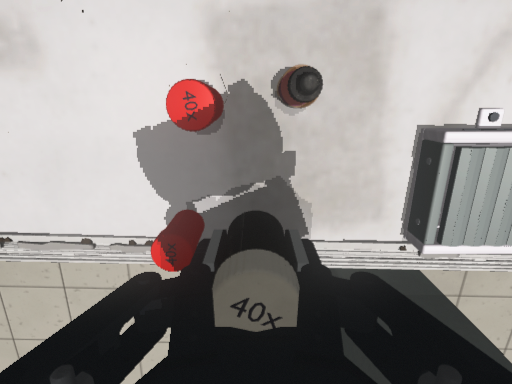

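View pics/s5.png

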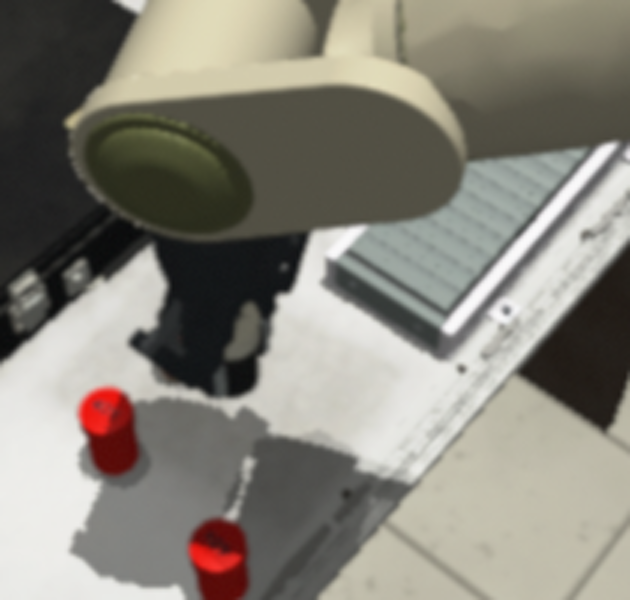

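The canister is held upright (width 0.383, about 33 mm; −3.6 N load). Carrying it to the bar.

>>> carry_out --steps '[[[0.018, -0.08, 0, 0, 0, 0, -1], [0, -0.14, 0, 0, 0, 0, -1], [0, -0.16, 0, 0, 0, 0, -1], [0, -0.17, 0, 0, 0, 0, -1], [0, -0.17, 0, 0, 0, 0, -1], [0, -0.16, 0, 0, 0, 0, -1], [0, -0.15, 0, 0, 0, 0, -1], [0, -0.08, 0, 0, 0, 0, -1]]]'

```text
clock: 14.05
eef_pos: [0.4615, 0.0658, 0.1271]
tcp_rot: [3.141, 0.035, -0.003]
force: [0.2, 0.5, -3.1]
grip_width: 0.381
```

>>> carry_out --steps '[[[0, -0.052, 0, 0, 0, 0, -1], [0, 0, -0.04, 0, 0, 0, -1], [0, 0, -0.07, 0, 0, 0, -1], [0, 0, -0.07, 0, 0, 0, -1], [0, 0, -0.05, 0, 0, 0, -1], [0, 0, -0.03, 0, 0, 0, -1], [0, 0, 0, 0, 0, 0, -1], [0, 0, 0, 0, 0, 0, -1]]]'

```text
clock: 14.85
eef_pos: [0.4623, 0.0556, 0.0631]
tcp_rot: [-3.141, -0.039, -0.0]
force: [-0.4, -0.5, -3.8]
grip_width: 0.383
```

```bash
python3 - <<'E'
from h import *
s=robot.sense(); im=robot.grab_frame('wrist'); cv2.imwrite('pics/w6.png',im[:,:,::-1])
for k in('clock','eef_pos','force','grip_width','tcp_rot'): print(k,s[k])
E
```

```text
clock 14.85
eef_pos [0.46229752 0.0555542  0.06312664]
force [-0.35689509 -0.48847566 -3.82059092]
grip_width 0.3833718626791869
tcp_rot [-3.14129999e+00 -3.86194871e-02 -2.12129805e-04]
```

View pics/w6.png

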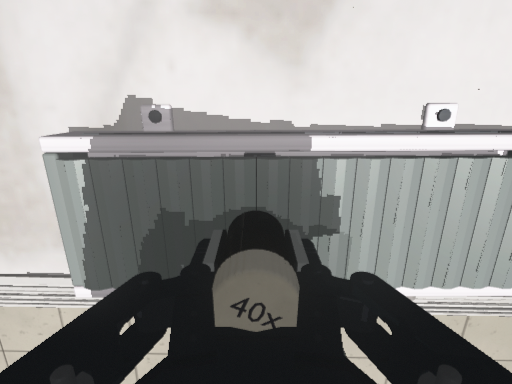

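The canister's axis (column 256) lines up with the gap line between the two stiff slats. Lowering gently.

>>> carry_out --steps '[[[0.002, 0, -0.012, 0, 0, 0, -1], [0, 0, -0.008, 0, 0, 0, -1], [0, 0, -0.006, 0, 0, 0, -1], [0, 0, -0.004, 0, 0, 0, -1], [0, 0, -0.003, 0, 0, 0, -1], [0, 0, -0.003, 0, 0, 0, -1], [0, 0, 0, 0, 0, 0, -1], [0, 0, 0, 0, 0, 0, -1]]]'

```text
clock: 15.7
eef_pos: [0.4627, 0.0551, 0.0541]
tcp_rot: [-3.141, -0.038, -0.0]
force: [0.5, 0.1, -3.4]
grip_width: 0.38
```

>>> carry_out --steps '[[[0, 0, -0.002, 0, 0, 0, -1], [0, 0, -0.002, 0, 0, 0, -1], [0, 0, -0.001, 0, 0, 0, -1], [0, 0, 0, 0, 0, 0, -1], [0, 0, 0, 0, 0, 0, -1], [0, 0, 0, 0, 0, 0, -1], [0, 0, 0, 0, 0, 0, -1], [0, 0, 0, 0, 0, 0, -1]]]'

```text
clock: 16.5
eef_pos: [0.4628, 0.0551, 0.0529]
tcp_rot: [3.141, 0.038, 0.0]
force: [0.3, 0.0, -0.2]
grip_width: 0.38
```

>>> carry_out --steps '[[[0, 0, 0, 0, 0, 0, -0.15], [0, 0, 0, 0, 0, 0, -0.05], [0, 0, 0, 0, 0, 0, 0.1], [0, 0, 0, 0, 0, 0, 0.3], [0, 0, 0, 0, 0, 0, 0.6], [0, 0, 0, 0, 0, 0, 0.9], [0, 0, 0, 0, 0, 0, 1], [0, 0, 0, 0, 0, 0, 1]]]'

```text
clock: 17.3
eef_pos: [0.4627, 0.0551, 0.0528]
tcp_rot: [3.141, 0.038, 0.0]
force: [-0.8, 1.0, 0.4]
grip_width: 0.997
```

```bash
python3 - <<'E'
from h import *
s=robot.sense(); im=robot.grab_frame('wrist'); cv2.imwrite('pics/w7.png',im[:,:,::-1])
for k in('clock','eef_pos','force','grip_width','tcp_rot'): print(k,s[k])
E
```

```text
clock 17.3
eef_pos [0.46268917 0.05514484 0.05279864]
force [-0.7916818   0.954854    0.36258678]
grip_width 0.9974003133001581
tcp_rot [3.14135505e+00 3.78292982e-02 2.86492402e-06]
```

View pics/w7.png

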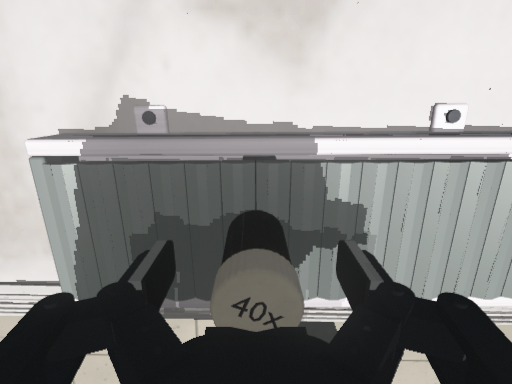

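Released and standing upright, centred between the pads with clearance on both sides. Going straight up.

>>> carry_out --steps '[[[0, 0, 0.04, 0, 0, 0, 1], [0, 0, 0.08, 0, 0, 0, 1], [0, 0, 0.12, 0, 0, 0, 1], [0, 0, 0.16, 0, 0, 0, 1], [0, 0, 0.16, 0, 0, 0, 1], [0, 0, 0.14, 0, 0, 0, 1], [0, 0, 0.06, 0, 0, 0, 1], [0, 0, 0, 0, 0, 0, 1]]]'

```text
clock: 18.15
eef_pos: [0.4634, 0.0551, 0.2454]
tcp_rot: [3.141, 0.038, 0.008]
force: [0.1, -0.6, -0.5]
grip_width: 1.001
```

```bash
python3 - <<'E'
from h import *
s=robot.sense(); im=robot.grab_frame('wrist'); cv2.imwrite('pics/w8.png',im[:,:,::-1])
for k in('clock','eef_pos','force','grip_width','tcp_rot'): print(k,s[k])
np.save('w8.npy',np.r_[s['eef_pos'],s['tcp_rot']])
W=cam('wrist',s)
for z in(.0445,.1085): print(proj(W,np.array([.4627,.0555,z])))
im=robot.grab_frame('scene'); cv2.imwrite('pics/s8.png',im[:,:,::-1])
E
```

```text
clock 18.15
eef_pos [0.46336786 0.05510705 0.24538551]
force [ 0.07143417 -0.62860521 -0.51126753]
grip_width 1.0006772661250418
tcp_rot [3.14063921 0.0379094  0.00778216]
(np.float64(255.16073968915163), np.float64(167.99052542315016))
(np.float64(255.20810254785053), np.float64(181.32006107239607))
```

View pics/w8.png

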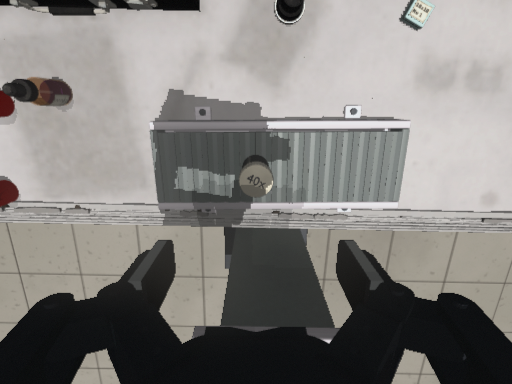

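View pics/s8.png

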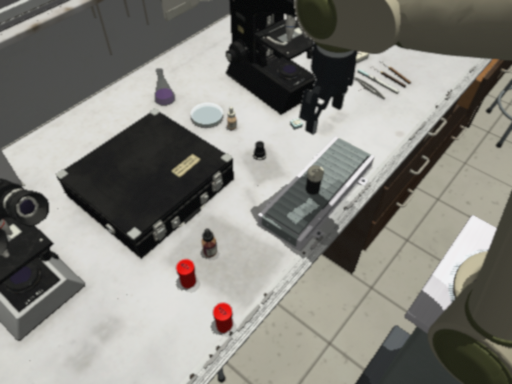

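```bash
python3 - <<'E'
from h import *
s=cv2.imread('pics/s8.png');w=cv2.imread('pics/w8.png')
a=cv2.resize(s[155:205,290:340],None,fx=7,fy=7,interpolation=cv2.INTER_CUBIC)
b=cv2.resize(w[145:205,225:285],(350,350),interpolation=cv2.INTER_CUBIC)
cv2.imwrite('pics/c8.png',np.hstack([a,b]))
E
```

```text
(no output)
```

View pics/c8.png

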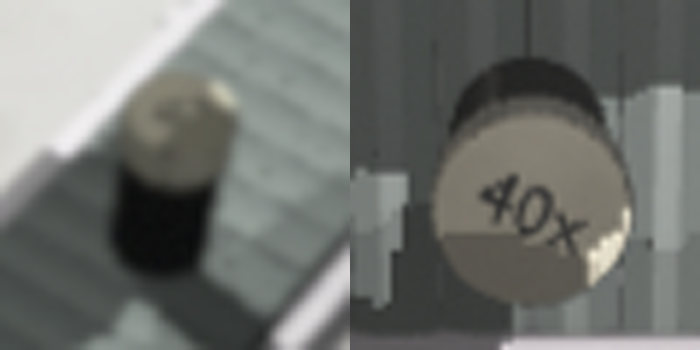

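```bash
python3 - <<'E'
from h import *
p=np.load('w8.npy'); W=cam('wrist',dict(eef_pos=p[:3],tcp_rot=p[3:]))
x,r=tri(ray(W,255.6,180.2),ray(cam('scene'),315.4,171.2)); print(x,r, robot.sense()['clock'])
E
```

```text
[0.46206061 0.05469873 0.10326559] [np.float64(0.0005754678422087183), np.float64(0.0005754678422087601)] 18.25
```

The two-view height of the lid is 103 mm, against 107 to 108 expected, but one scene pixel is worth several mm there. For a sharper check I'll compare the lid's place in the wrist picture held (w5/w6) and released (w7); the camera is fixed to the gripper.

```bash
python3 - <<'E'
import cv2,numpy as np
from h import *
g={k:cv2.imread(f'pics/{k}.png',0) for k in('w4','w5','w6','w7')}
t=g['w6'][290:330,225:285]
for k in g:
    r=cv2.matchTemplate(g[k][265:360,205:305],t,cv2.TM_CCOEFF_NORMED); m=cv2.minMaxLoc(r); print(k,m[1],m[3])
# px shift per mm of height at the lid
s=dict(eef_pos=np.array([.4627,.0551,.0528]),tcp_rot=np.array([3.1413,.0378,0])); W=cam('wrist',s)
for z in(.1085,.1075,.1035): print(proj(W,np.array([.4627,.0555,z])))
E
```

```text
w4 0.9935020208358765 (20, 25)
w5 0.9976604580879211 (20, 25)
w6 1.0 (20, 25)
w7 0.9515957236289978 (21, 25)
(np.float64(255.59957950745957), np.float64(312.6970194146096))
(np.float64(255.59551269724932), np.float64(310.8385205386172))
(np.float64(255.57994196857888), np.float64(303.72282537797605))
```

The lid did not move (0 to 1 px, at 1.8 px per mm) between standing on the bench, held and released. So its foot is at 52.8 − 8.9 = 43.9 mm, a sink of about 1 mm, which means it stands firm on the bar. Handing in.

```bash
python3 - <<'E'
from bench import robot
print(robot.finish_job(), robot.sense()['clock'])
E
```

```text
the job is handed in; nothing more can be done
the job is handed in; nothing more can be done
```

The black canister with the white lid now stands upright on the cover over the hidden bar, and I have handed the job in; no verdict was reported.

- **Finding the bar:** I tapped seven slats with empty, shut fingertips. Only the slats at local y = +20 and +40 mm were stiff, at about 7 N. The neighbouring slats at 0 and +60 mm and the other three tapped were soft, at about 1.4 N or less. The highest upward push read was 7 N, so presses stayed well below 25 N. That puts the bar's centre at about y = +30 ± 8 mm.
- **Placing the canister:** I picked up the white-lidded one, not the red ones, lowered it on the line between the two stiff slats until they carried its weight, released it and lifted straight up.

**Last checks:**
- **Sink:** the wrist pictures before and after release show no change of height, which gives a sink of about 1 mm.
- **Position:** after the lift the lid was within about 1 px of where an upright canister should appear.
- **Bystanders:** the scene picture shows the other things where they were.
- **Disagreement:** a coarse height from the wrist and scene views put the lid at 103 mm instead of about 108 mm. I put that down to its low resolution and trusted the wrist comparison and the force reading.

The clock read 18.25 s shortly before hand-in, of the 72 s allowed.

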